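Open the beam path at the optical table

TASK

Let the laser beam through: first push the beam block (the solid square plate on a flip mount) lightly over with the fingertips, away from the robot, until it lies flat on the far side of its mount, then press the big round push-button fully down with a fingertip and let it come up again. Touch neither the round mirror, the iris ring with the open hole nor the small push-button, leave the loose things where they are, and grasp nothing.

Things in the scene. Friction and masses are not known exactly. Their poses are not given: they have to be found in the camera images.
- block_mount: Fixed flip mount, bolted to the table: black foot 75 x 42 x 10 mm, post 25 mm in diameter, hinge block, 52 to 60 mm wide at the hinge. Origin: centre of the foot's underside, on the table; its +x axis points away from the robot (the way the hinged part tips over), z is up. The hinge axis runs along its y, 80 mm above the origin. It carries the beam block.
- block_mid (a point): Centre of the beam block's plate: solid black square plate without any hole or glass, 52 mm wide, 54 mm high, 6 mm thick, hinged at its lower edge; this point is 35 mm from the hinge axis, and the plate's free edge is 62 mm from it (about 141 mm above the table when it stands). x is the plate's normal (away from the robot when it stands), y along the hinge, z from hinge to free edge.
- block (a joint): Hinge angle of the beam block, rad. 0: standing, leaning back 0.17 rad towards the robot against its stop. 1.74: tipped over away from the robot and lying flat on its stop, 80 mm above the table. Past the vertical (0.17) it falls on over by its own weight, softly damped (about 1 s). Tipping it takes under 2 N; about 120 g.
- mirror_mount: Fixed flip mount, bolted to the table: black foot 75 x 42 x 10 mm, post 25 mm in diameter, hinge block, 52 to 60 mm wide at the hinge. Origin: centre of the foot's underside, on the table; its +x axis points away from the robot (the way the hinged part tips over), z is up. The hinge axis runs along its y, 80 mm above the origin. It carries the round mirror.
- mirror_mid (a point): Centre of the round mirror: black disc 54 mm in diameter, 8 mm thick, with a glassy face, standing on the same kind of hinge, 35 mm from its axis. Must not be touched.
- mirror (a joint): Hinge angle of the mirror, rad; 0 standing, grows as it tips away from the robot. Must stay at 0.
- iris_mount: Fixed flip mount, bolted to the table: black foot 75 x 42 x 10 mm, post 25 mm in diameter, hinge block, 52 to 60 mm wide at the hinge. Origin: centre of the foot's underside, on the table; its +x axis points away from the robot (the way the hinged part tips over), z is up. The hinge axis runs along its y, 80 mm above the origin. It carries the iris ring.
- iris_mid (a point): Centre of the iris: black ring 54 mm in outer diameter with an open round hole of 26 mm, 8 mm thick, on the same kind of hinge, 35 mm from its axis. Must not be touched.
- iris (a joint): Hinge angle of the iris, rad; 0 standing, grows as it tips away from the robot. Must stay at 0.
- big_top (a point): Centre of the top face of the big round push-button, 36 mm in diameter, which points straight up. It stands in the middle of a fixed grey box 76 x 76 x 45 mm; this point is 67 mm above the table.
- big (a joint): Travel of the big button, m: 0 up, 0.006 fully down (spring, 5 N at full travel, comes up by itself).
- small_top (a point): Centre of the top face of the small round push-button, 18 mm in diameter, on a grey box of its own, of the same size. This point is 67 mm above the table. Must not be touched.
- small (a joint): Travel of the small button, m: 0 up, 0.006 fully down. Must stay up.
- post_center (a point): Centre of a loose polished steel post, standing upright, 25 mm in diameter, 75 mm high.
- tube: Loose black lens tube, standing, 31 mm outer diameter, 25 mm inner, 30 mm high; origin at the centre of its underside.
- driver: Loose screwdriver lying on the table, 200 mm long, black handle 26 mm thick; its x axis runs from handle to tip, origin on the table under its middle.

How it is judged:
On the way, in this order (a step that is already met when the one before it is completed fails the run):
1. the beam block lies flat on the far side of its mount (value of joint block above 1.6 rad), for 0.2 s.
2. the big button is pressed fully down (value of joint big above 0.0048 m), for 0.02 s.
At the end, for the whole second after the job is handed in: Beam block flat beyond its mount (hinge over 1.6 of 1.74 rad) and still; big button was pressed (4.8 of 6 mm or more) and is up again (within 1 mm); small button up; mirror and iris standing (within 0.05 rad); post, tube and screwdriver at rest within 10 mm of their starts (value of joint block above 1.6 rad and value of joint each of big, small below 0.001 m and value of joint each of mirror, iris below 0.05 rad and velocity of joint block below 0.05 rad/s and distance of each of post_center, tube, driver from where it was at the start of the episode below 0.01 m and linear speed of each of post, tube, driver below 0.02 m/s); the robot touches nothing.
It fails at once if the beam block is pushed hard or squeezed (over 15 N), or the big button pushed with more than 30 N (contact force between any of the fingers, the arm and block above 15 N or contact force between any of the fingers, the arm and big above 30 N).
It fails at once if the big button is pressed (over 3 mm) before the beam block is down (value of joint big above 0.003 m and value of joint block below 1.5 rad).
It fails at once if the round mirror, the iris or the small button is touched (contact force between any of the fingers, the arm and mirror above 0.5 N or contact force between any of the fingers, the arm and iris above 0.5 N or value of joint small above 0.0015 m or contact force between any of the fingers, the arm and small above 0.5 N).
It fails at once if the beam block is taken between the fingers instead of pushed (contact force between the fingers and block above 0.3 N and x of the grasp point in the frame of block_mid between -0.006 and 0.006 m and y of the grasp point in the frame of block_mid between -0.03 and 0.03 m and z of the grasp point in the frame of block_mid between -0.03 and 0.04 m).
It fails at once if a loose thing is moved over 10 mm, lifted or tipped (distance of any of post_center, tube, driver from where it was at the start of the episode above 0.01 m).
It also fails if it takes over 48 s, if anything falls off the work surface, if the arm or the gripper's body presses on something with over 40 N, if the wrist force passes 120 N, or if a joint passes its speed limit or range.

ROBOT

A 7-joint arm with a two-finger parallel gripper is mounted at the origin on the work surface. World frame = base frame: x ahead of the robot, y to its left, z up, the work surface at z = 0. Lengths are in m, angles in rad, forces in N, time in s.
With the tool pointing down it reaches from about 0.4 to 0.85 m from the base axis. Payload 10.4 kg.
Tool frame: the origin (TCP) lies where the fingers leave the gripper's body, on its centre line; the fingertips stand env.tcp_to_tips ahead of it and the grasp point (between the pads) lies 51 mm ahead of it (env.tcp_to_tips is the distance from the TCP to the fingertips, in m); z points along the fingers, x is the direction in which the jaws open and shut, and the axes are right-handed (so a half turn about z gives the same grasp; the last joint's range is limited). The gripper opens to 87 mm and grips with 3 to 60 N. Pads are 19 mm wide; open, the fingers measure 117 mm over their backs; the gripper's body (75 mm by 190 mm) begins 51 mm behind the grasp point.
Start: joints at [1.291, 0.332, -0.065, 1.46, 0.022, 1.35, -0.088], TCP at [0.159, -0.605, 0.292] pointing down, gripper open.
Joint ranges: [-2.6, 2.6], [-0.5, 2.12], [-1.47, 1.34], [0.16, 2.42], [-1.27, 4.41], [0.06, 2.06], [-2.6, 2.6]. Speed limits (rad/s): [2.22, 2.22, 2.79, 2.79, 3.14, 3.14, 3.14].

INTERFACE

Orientations are given as a 3x3 rotation matrix whose columns are the frame's x, y, z axes.
In Python, from cell import env gives the robot as it stands.
- The arm moves only by the tool apply_moves, never from a script. Its argument "motion" is a list of rows, each an object of numbers: "x", "y", "z": the shift along the world's x, y, z each as a share of 120 mm, from -1 to 1; "ax", "ay", "az": the turn, a rotation vector about the world's x, y, z each as a share of 60 degrees, from -1 to 1. In form: [{"x": .., "y": .., "z": .., "ax": .., "ay": .., "az": ..}, ...]. A call has 1 to 8 rows; each row shifts and turns the pose as measured when the row begins; what a row does not reach is not made up. A row lasts 1/8 s, in which the tool goes at most 62.5 mm and 10.7 degrees, less where a joint would pass 70% of its speed; a pose out of reach is approached as far as the arm can. A call with a number of a shift or a turn outside -1 to 1 is refused whole. A call with a gripper value outside its range is refused whole. "fingers" is the closure, from 0 (fully open) to 1 (shut), set as the call begins (left out, the last holds). The fingers move at their own pace and stop on an object; "force" is the grip in N (left out, the last holds). Time passes only in rows, so rows that do not move let the fingers close. It gives the time, the measured TCP pose, the force and the opening at its end, in the units of the state.
- env.get_obs(): the state, without advancing time (a new reading comes with each control period).
- env.get_image(name): name is "scene" or "side" or "wrist"; returns the picture (384x512x3 uint8, red, green, blue); there is no depth.
- env.camera_params(name): a dict with "fov_y" (degrees; the focal length in pixels is half the picture's height over the tangent of half this angle, whatever the lens; pixels are square), "cx", "cy" (the principal point, pixels), "rvec" (rotation vector, rad) and "tvec" (3), from world to camera coordinates, as OpenCV has them. Camera axes: x right, y down, z forward; pixel columns grow to the right and rows downward; lengths in m; the calibration is good to about 2 mm. A picture is of the moment at which its call begins: read the wrist's pose just before it. camera_params takes no time and is no camera call; for the wrist camera it gives the pose at the moment of the call.
- env.close_job(): hands the job in, once; it reports no verdict.
The state is a dict: "t": time; "joint_positions": joint angles; "qd": joint speeds; "effort": joint torques, N m; "eef_pos": TCP position; "ee_rot": TCP orientation; "wrist_force": force on the tool from outside, world axes, zero at the start; "moment": the same for the moment, N m; "opening": finger opening in m.
Only numpy, scipy, OpenCV 4.12 (cv2) and the standard library are available. Lean on these libraries where they do the work, as an engineer would, in place of code of your own. Each camera call takes 0.05 s, during which the arm holds its last target. There are 200 camera calls.

## Working session

There is one attempt and no reset: what is moved stays moved. The work goes in short steps, Python scripts to look and compute and a tool call to move; the robot and the scene stay as the last step left them, time stands still between calls to the robot, and variables do not carry over. Pictures are saved under pics/ and viewed, about 8 in all and at most 12, crops included, and the job is handed in when it is done.

Besides the shell and the picture viewer there is one more tool, called after "Emit:" as name(argument=value, ...), one argument or row to a line, values as JSON. apply_moves: Moves the arm, as the interface text tells. Shift numbers are shares of 120 mm and turn numbers shares of 60 degrees, none past 1 either way. Its arguments: {"type":"object","properties":{"motion":{"type":"array","items":{"type":"object","properties":{"x":{"type":"number"},"y":{"type":"number"},"z":{"type":"number"},"ax":{"type":"number"},"ay":{"type":"number"},"az":{"type":"number"}}}},"fingers":{"type":"number"},"force":{"type":"number"}},"required":["motion"]}

```bash
mkdir -p pics; cat > h.py <<'E'
import numpy as np, cv2
from cell import env
def cam(n):
    p=env.camera_params(n); f=192/np.tan(np.radians(p['fov_y'])/2)
    R=cv2.Rodrigues(np.array(p['rvec'],float))[0]; return f,p['cx'],p['cy'],R,np.array(p['tvec'],float).ravel()
def ray(n,u,v,c=None):
    f,cx,cy,R,t=c or cam(n); d=R.T@np.array([(u-cx)/f,(v-cy)/f,1]); return -R.T@t,d
def atz(n,u,v,z,c=None):
    o,d=ray(n,u,v,c); return o+d*(z-o[2])/d[2]
def proj(n,P,c=None):
    f,cx,cy,R,t=c or cam(n); q=R@np.array(P)+t; return f*q[0]/q[2]+cx,f*q[1]/q[2]+cy
E
python3 - <<'E'
from h import *
o=env.get_obs();print(o['t'],o['eef_pos'],o['ee_rot'],o['opening'],env.tcp_to_tips)
for n in('scene','side'):
    im=env.get_image(n);p=env.camera_params(n);print(n,p,'pos',ray(n,256,192))
    cv2.imwrite(f'pics/{n}.png',cv2.resize(im[:,:,::-1],(800,600),interpolation=cv2.INTER_CUBIC))
E
```

```text
0.0 [ 0.15865121 -0.60422475  0.29144253] [[ 2.53936889e-01 -9.67220698e-01 -4.20704656e-04]
 [-9.67219704e-01 -2.53937232e-01  1.38789947e-03]
 [-1.44923767e-03  5.44749585e-05 -9.99998948e-01]] 0.08700513557586512 0.0697
scene {'fov_y': 56.24073852644849, 'cx': 248.82010233669413, 'cy': 194.39724256196754, 'rvec': array([ 2.07304056,  1.55317225, -0.52986737]), 'tvec': array([-0.23030866, -0.36930683,  1.25075333])} pos (array([ 1.06780226, -0.0552405 ,  0.7813836 ]), array([-0.57522408,  0.17382704, -0.79959071]))
side {'fov_y': 49.904118564469094, 'cx': 257.9051439106981, 'cy': 195.28419880749212, 'rvec': array([ 2.11555276, -0.54655553,  0.31622449]), 'tvec': array([-0.44580828,  0.27118063,  0.6534524 ])} pos (array([ 0.18594366, -0.55161023,  0.60036248]), array([ 0.41597178,  0.71999952, -0.55556532]))
```

View pics/scene.png

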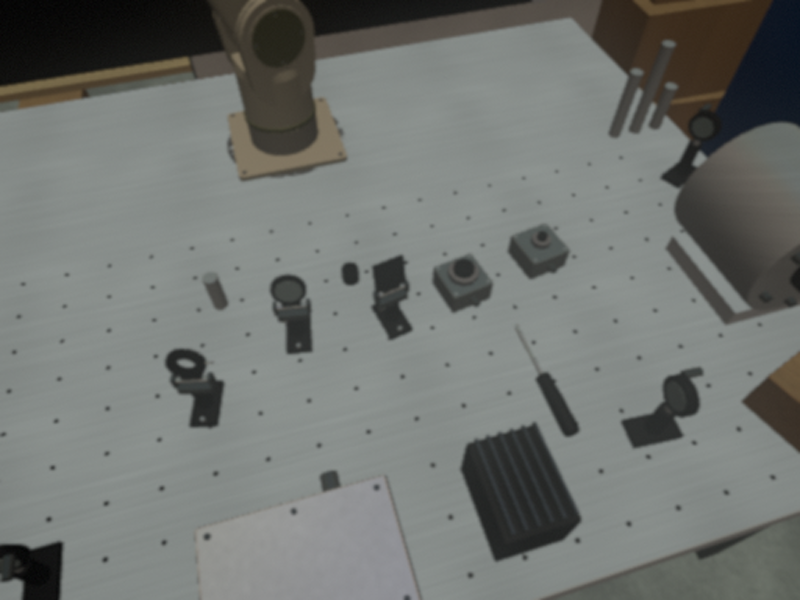

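View pics/side.png

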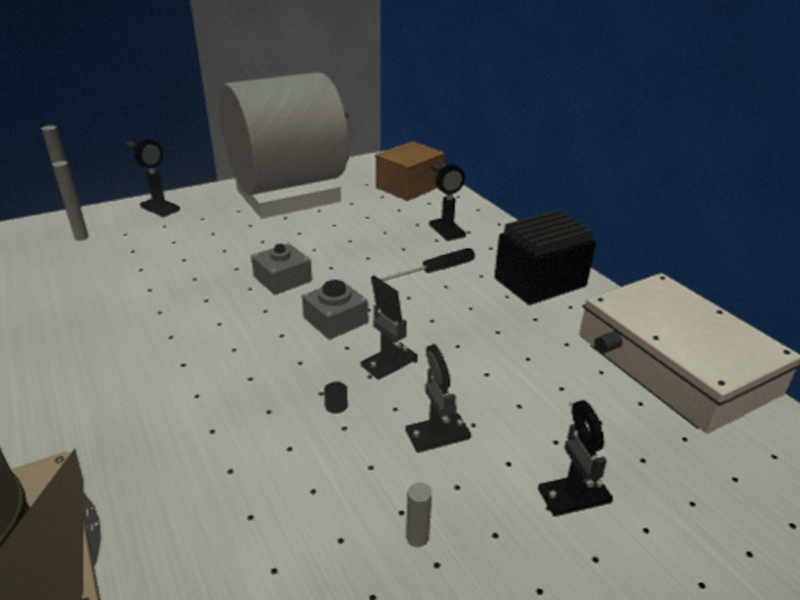

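Block: scene about (391,275), side about (387,297). Big button: scene (464,268), side (335,290). The round mirror is to the left of the block in the scene view, with the tube between them. I'll enlarge this area.

```bash
python3 - <<'E'
from h import *
s=1.5625
a=cv2.imread('pics/scene.png');b=cv2.imread('pics/side.png')
A=cv2.resize(a[210:360,340:510],None,fx=3.5,fy=3.5,interpolation=cv2.INTER_CUBIC)   # 595x525
B=cv2.resize(b[250:400,290:430],None,fx=4,fy=4,interpolation=cv2.INTER_CUBIC) #560x600
cv2.imwrite('pics/ca.png',A);cv2.imwrite('pics/cb.png',B)
for nm,u,v,z in [('big',464,268,.067),('small',542,236,.067),('blocktop',390,264,.141),('mirror',288,290,.114),('tube',350,267,.03),('post',210,275,.075),('iris',187,362,.114)]:
    print('scene',nm,atz('scene',u/s,v/s,z).round(3))
for nm,u,v,z in [('big',335,290,.067),('small',281,249,.067),('blocktop',387,285,.141),('mirror',438,372,.114),('tube',336,388,.03),('iris',587,427,.114),('post',419,491,.075)]:
    print('side',nm,atz('side',u/s,v/s,z).round(3))
E
```

```text
scene big [0.521 0.221 0.067]
scene small [0.492 0.375 0.067]
scene blocktop [0.538 0.089 0.141]
scene mirror [ 0.521 -0.067  0.114]
scene tube [0.433 0.045 0.03 ]
scene post [ 0.421 -0.185  0.075]
scene iris [ 0.606 -0.223  0.114]
side big [0.511 0.21  0.067]
side small [0.484 0.367 0.067]
side blocktop [0.532 0.083 0.141]
side mirror [ 0.515 -0.074  0.114]
side tube [0.436 0.045 0.03 ]
side iris [ 0.607 -0.225  0.114]
side post [ 0.425 -0.185  0.075]
```

View pics/ca.png

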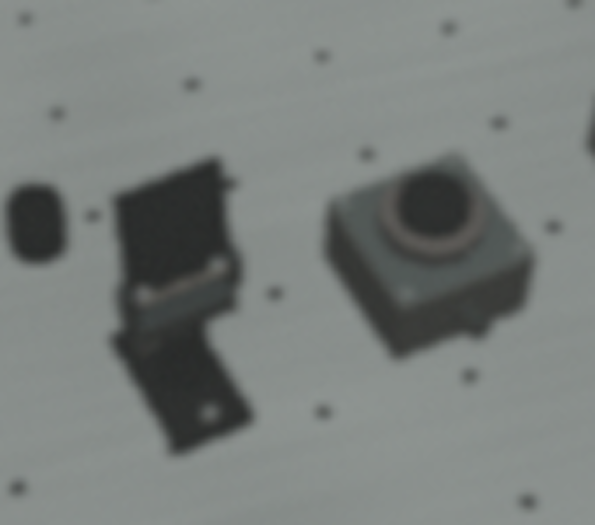

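View pics/cb.png

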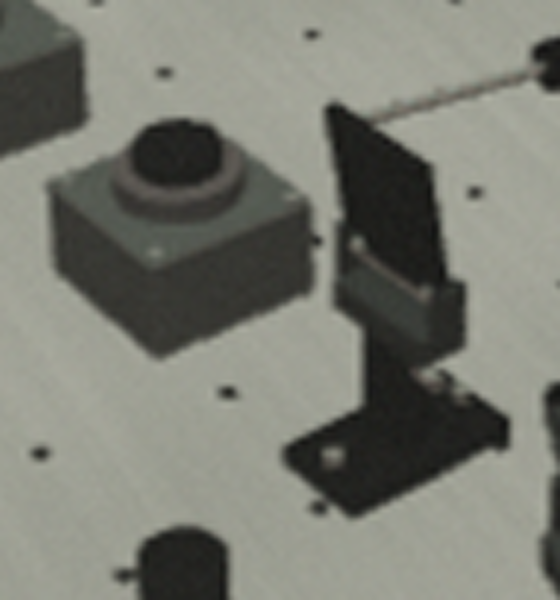

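Scene crop: plate top corners (115,198) and (218,160), button top (435,203). Side crop: top corners (330,105) and (432,165), button top (178,150). Foot corners in side: (285,455), (355,515), (508,428).

```bash
python3 - <<'E'
from h import *
s=1.5625
S=lambda x,y:((340+x/3.5)/s,(210+y/3.5)/s)
D=lambda x,y:((290+x/4)/s,(250+y/4)/s)
def tri(a,b):
    A=[];r=[]
    for o,d in(ray('scene',*S(*a)),ray('side',*D(*b))):
        d=d/np.linalg.norm(d);M=np.eye(3)-np.outer(d,d);A.append(M);r.append(M@o)
    A=np.vstack(A);r=np.hstack(r);x,res,*_=np.linalg.lstsq(A,r,rcond=None);return x.round(4),np.sqrt(res)
print('big',tri((435,203),(178,150)))
# scene right=+y ; side left = +y
l=tri((115,198),(432,165));r=tri((218,160),(330,105));print('top -y',l,'+y',r)
e=r[0]-l[0];print('width',np.linalg.norm(e),'yaw hinge',np.degrees(np.arctan2(-e[0],e[1])))
for p in[(285,455),(355,515),(508,428)]:print('foot side',atz('side',*D(*p),.01).round(4))
for p in[(115,342),(180,452),(253,418)]:print('foot scene',atz('scene',*S(*p),.01).round(4))
E
```

```text
big (array([0.5168, 0.2234, 0.0619]), array([0.00027159]))
top -y (array([0.5369, 0.0625, 0.1419]), array([0.00081167])) +y (array([0.5262, 0.1122, 0.1399]), array([0.00088915]))
width 0.05087808958677596 yaw hinge 12.149856724347446
foot side [0.4982 0.0961 0.01  ]
foot side [0.505  0.0552 0.01  ]
foot side [0.5766 0.0716 0.01  ]
foot scene [0.5153 0.0635 0.01  ]
foot scene [0.5855 0.076  0.01  ]
foot scene [0.577  0.1144 0.01  ]
```

Heights, plate width (51 mm) and yaw (about 12°, foot agrees) check out. The jaws already lie along the hinge, so I don't need to turn the tool. Fingers shut, travelling high.

Emit:
apply_moves(
  motion=[
    {"x": 0.34, "y": 0.3},
    {"x": 0.34, "y": 0.3},
    {"x": 0.34, "y": 0.3},
    {"x": 0.34, "y": 0.3},
    {"x": 0.34, "y": 0.3},
    {"x": 0.34, "y": 0.3},
    {"x": 0.34, "y": 0.3},
    {"x": 0.1, "y": 0.4},
  ],
  fingers=1,
)

```text
$.motion[0]: bad value
```

Emit:
apply_moves(
  motion=[
    {"x": 0.34, "y": 0.3, "z": 0, "ax": 0, "ay": 0, "az": 0},
    {"x": 0.34, "y": 0.3, "z": 0, "ax": 0, "ay": 0, "az": 0},
    {"x": 0.34, "y": 0.3, "z": 0, "ax": 0, "ay": 0, "az": 0},
    {"x": 0.34, "y": 0.3, "z": 0, "ax": 0, "ay": 0, "az": 0},
    {"x": 0.34, "y": 0.3, "z": 0, "ax": 0, "ay": 0, "az": 0},
    {"x": 0.34, "y": 0.3, "z": 0, "ax": 0, "ay": 0, "az": 0},
    {"x": 0.34, "y": 0.3, "z": 0, "ax": 0, "ay": 0, "az": 0},
    {"x": 0.1, "y": 0.4, "z": 0, "ax": 0, "ay": 0, "az": 0},
  ],
  fingers=1,
)

```text
t: 1.1
eef_pos: [0.46, -0.2959, 0.2879]
ee_rot: [[0.246, -0.969, -0.005], [-0.969, -0.246, 0.005], [-0.006, 0.003, -1.0]]
wrist_force: [1.5, -0.4, -1.1]
opening: 0.0151
```

Emit:
apply_moves(
  motion=[
    {"x": 0.04, "y": 0.45, "z": 0, "ax": 0, "ay": 0, "az": 0},
    {"x": 0.04, "y": 0.45, "z": 0, "ax": 0, "ay": 0, "az": 0},
    {"x": 0.04, "y": 0.45, "z": 0, "ax": 0, "ay": 0, "az": 0},
    {"x": 0.04, "y": 0.45, "z": 0, "ax": 0, "ay": 0, "az": 0},
    {"x": 0.04, "y": 0.45, "z": 0, "ax": 0, "ay": 0, "az": 0},
    {"x": 0.04, "y": 0.45, "z": 0, "ax": 0, "ay": 0, "az": 0},
    {"x": 0.02, "y": 0.35, "z": 0, "ax": 0, "ay": 0, "az": 0},
    {"x": 0, "y": 0, "z": 0, "ax": 0, "ay": 0, "az": 0},
  ],
)

```text
t: 2.1
eef_pos: [0.4895, 0.0867, 0.2862]
ee_rot: [[0.253, -0.968, -0.007], [-0.968, -0.253, 0.006], [-0.007, 0.005, -1.0]]
wrist_force: [-0.0, -0.7, -0.3]
opening: 0.0006
```

Emit:
apply_moves(
  motion=[
    {"x": -0.02, "y": -0.06, "z": -0.3, "ax": 0, "ay": 0, "az": 0},
    {"x": 0, "y": 0, "z": -0.3, "ax": 0, "ay": 0, "az": 0},
    {"x": 0, "y": 0, "z": -0.14, "ax": 0, "ay": 0, "az": 0},
    {"x": 0, "y": 0, "z": 0, "ax": 0, "ay": 0, "az": 0},
  ],
)

```text
t: 2.6
eef_pos: [0.4872, 0.0763, 0.1951]
ee_rot: [[0.25, -0.968, -0.007], [-0.968, -0.25, 0.004], [-0.006, 0.005, -1.0]]
wrist_force: [-0.5, -0.3, -0.1]
opening: 0.0006
```

```bash
python3 - <<'E'
from h import *
o=env.get_obs();print(o['eef_pos'],o['wrist_force'],o['opening'])
P=o['eef_pos']+o['ee_rot'][:,2]*env.tcp_to_tips
L=[]
for n in('scene','side'):
    print(n,proj(n,P))
    u,v=map(int,proj(n,[.53,.1,.13]));c=env.get_image(n)[v-65:v+65,u-65:u+65,::-1]
    L.append(cv2.resize(c,(390,390),interpolation=cv2.INTER_CUBIC));print((u-65,v-65))
cv2.imwrite('pics/pre.png',np.hstack(L))
E
```

```text
[0.48716681 0.07626444 0.19513804] [-0.51181899 -0.29438692 -0.13273455] 0.0005907938836399534
scene (np.float64(238.97832657472424), np.float64(158.91964871664834))
(188, 103)
side (np.float64(229.49781090652326), np.float64(195.93325882221882))
(177, 118)
```

View pics/pre.png

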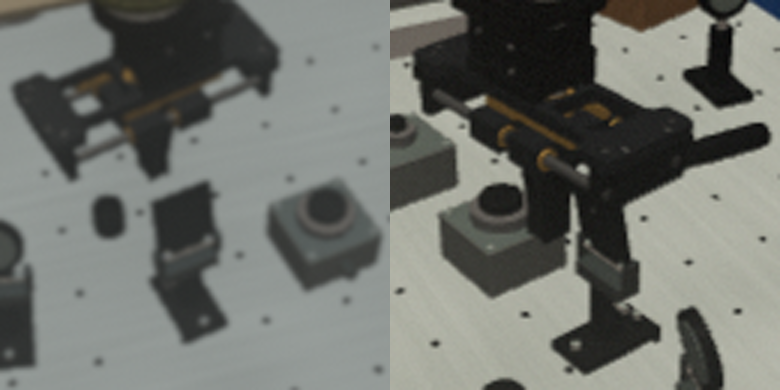

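The fingers are shut behind the plate with a gap; no contact. Approaching along the plate normal, slow near contact.

Emit:
apply_moves(
  motion=[
    {"x": 0.08, "y": 0.02, "z": 0, "ax": 0, "ay": 0, "az": 0},
    {"x": 0.08, "y": 0.02, "z": 0, "ax": 0, "ay": 0, "az": 0},
    {"x": 0.04, "y": 0.01, "z": 0, "ax": 0, "ay": 0, "az": 0},
    {"x": 0.04, "y": 0.01, "z": 0, "ax": 0, "ay": 0, "az": 0},
    {"x": 0.04, "y": 0.01, "z": 0, "ax": 0, "ay": 0, "az": 0},
    {"x": 0.04, "y": 0.01, "z": 0, "ax": 0, "ay": 0, "az": 0},
    {"x": 0.04, "y": 0.01, "z": 0, "ax": 0, "ay": 0, "az": 0},
  ],
)

```text
t: 3.58
eef_pos: [0.5356, 0.0883, 0.1992]
ee_rot: [[0.25, -0.968, -0.0], [-0.968, -0.25, 0.004], [-0.004, -0.001, -1.0]]
wrist_force: [-0.2, 0.0, -0.8]
opening: 0.0003
```

Emit:
apply_moves(
  motion=[
    {"x": 0.04, "y": 0.01, "z": -0.01, "ax": 0, "ay": 0, "az": 0},
    {"x": 0.04, "y": 0.01, "z": -0.01, "ax": 0, "ay": 0, "az": 0},
    {"x": 0.04, "y": 0.01, "z": 0, "ax": 0, "ay": 0, "az": 0},
    {"x": 0, "y": 0, "z": 0, "ax": 0, "ay": 0, "az": 0},
    {"x": 0, "y": 0, "z": 0, "ax": 0, "ay": 0, "az": 0},
    {"x": 0, "y": 0, "z": 0, "ax": 0, "ay": 0, "az": 0},
    {"x": 0, "y": 0, "z": 0, "ax": 0, "ay": 0, "az": 0},
    {"x": 0, "y": 0, "z": 0, "ax": 0, "ay": 0, "az": 0},
  ],
)

```text
t: 4.58
eef_pos: [0.5511, 0.0923, 0.1966]
ee_rot: [[0.25, -0.968, -0.0], [-0.968, -0.25, 0.005], [-0.005, -0.001, -1.0]]
wrist_force: [0.6, -0.3, 0.2]
opening: 0.0005
```

```bash
python3 - <<'E'
from h import *
o=env.get_obs();print(o['t'],o['eef_pos'],o['wrist_force'],o['opening'])
L=[]
for n in('scene','side'):
    u,v=map(int,proj(n,[.55,.1,.11]));c=env.get_image(n)[v-65:v+65,u-65:u+65,::-1]
    L.append(cv2.resize(c,(390,390),interpolation=cv2.INTER_CUBIC))
cv2.imwrite('pics/push.png',np.hstack(L))
E
```

```text
4.575 [0.55107458 0.09229331 0.1965901 ] [ 0.59567194 -0.32590163  0.20645661] 0.000510158851137545
```

View pics/push.png

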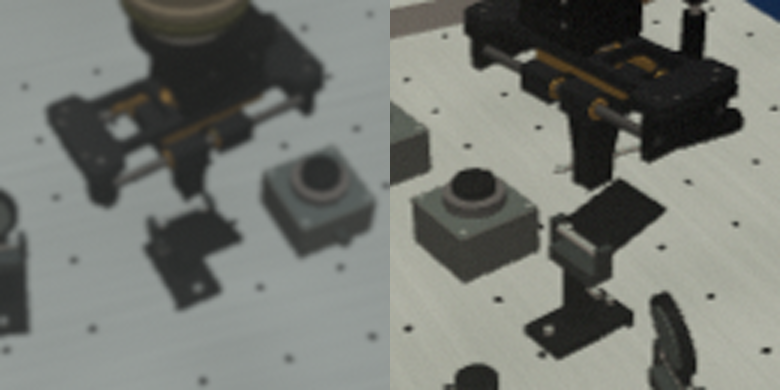

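The plate lies flat over the far side and the fingers are free. Lifting and crossing to above the big button.

Emit:
apply_moves(
  motion=[
    {"x": 0, "y": 0, "z": 0.25, "ax": 0, "ay": 0, "az": 0},
    {"x": -0.07, "y": 0.26, "z": 0, "ax": 0, "ay": 0, "az": 0},
    {"x": -0.07, "y": 0.26, "z": 0, "ax": 0, "ay": 0, "az": 0},
    {"x": -0.07, "y": 0.26, "z": 0, "ax": 0, "ay": 0, "az": 0},
    {"x": -0.07, "y": 0.26, "z": 0, "ax": 0, "ay": 0, "az": 0},
    {"x": 0, "y": 0, "z": -0.25, "ax": 0, "ay": 0, "az": 0},
    {"x": 0, "y": 0, "z": -0.2, "ax": 0, "ay": 0, "az": 0},
    {"x": 0, "y": 0, "z": 0, "ax": 0, "ay": 0, "az": 0},
  ],
)

```text
t: 5.68
eef_pos: [0.5162, 0.2209, 0.1732]
ee_rot: [[0.249, -0.968, 0.002], [-0.968, -0.249, 0.005], [-0.005, -0.003, -1.0]]
wrist_force: [-0.3, 0.1, 0.4]
opening: 0.0004
```

```bash
python3 - <<'E'
from h import *
L=[]
for n in('scene','side'):
    u,v=map(int,proj(n,[.52,.2,.09]));c=env.get_image(n)[v-60:v+60,u-60:u+60,::-1]
    L.append(cv2.resize(c,(390,390),interpolation=cv2.INTER_CUBIC))
cv2.imwrite('pics/btn.png',np.hstack(L))
E
```

```text
(no output)
```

View pics/btn.png

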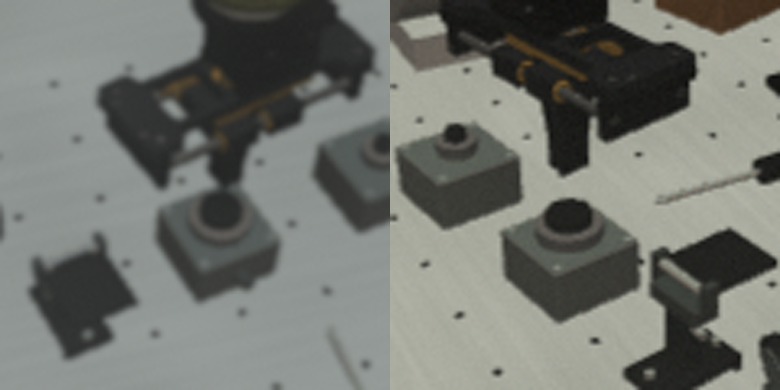

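Tips are centred over the button, about 36 mm above; the block is flat. Descending, then slow steps.

Emit:
apply_moves(
  motion=[
    {"x": 0, "y": 0, "z": -0.15, "ax": 0, "ay": 0, "az": 0},
    {"x": 0, "y": 0, "z": -0.1, "ax": 0, "ay": 0, "az": 0},
    {"x": 0, "y": 0, "z": 0, "ax": 0, "ay": 0, "az": 0},
    {"x": 0, "y": 0, "z": -0.02, "ax": 0, "ay": 0, "az": 0},
    {"x": 0, "y": 0, "z": -0.02, "ax": 0, "ay": 0, "az": 0},
    {"x": 0, "y": 0, "z": 0, "ax": 0, "ay": 0, "az": 0},
  ],
)

```text
t: 6.52
eef_pos: [0.5184, 0.221, 0.14]
ee_rot: [[0.247, -0.969, 0.007], [-0.969, -0.247, 0.007], [-0.005, -0.009, -1.0]]
wrist_force: [-0.2, 0.0, -0.2]
opening: 0.0006
```

Emit:
apply_moves(
  motion=[
    {"x": -0.01, "y": 0, "z": -0.02, "ax": 0, "ay": 0, "az": 0},
    {"x": 0, "y": 0, "z": -0.02, "ax": 0, "ay": 0, "az": 0},
    {"x": 0, "y": 0, "z": -0.02, "ax": 0, "ay": 0, "az": 0},
    {"x": 0, "y": 0, "z": 0, "ax": 0, "ay": 0, "az": 0},
  ],
)

```text
t: 7.02
eef_pos: [0.5173, 0.2211, 0.1331]
ee_rot: [[0.247, -0.969, 0.008], [-0.969, -0.247, 0.007], [-0.005, -0.01, -1.0]]
wrist_force: [-0.3, -0.2, 3.8]
opening: 0.0004
```

Emit:
apply_moves(
  motion=[
    {"x": 0, "y": 0, "z": -0.015, "ax": 0, "ay": 0, "az": 0},
    {"x": 0, "y": 0, "z": -0.01, "ax": 0, "ay": 0, "az": 0},
    {"x": 0, "y": 0, "z": 0, "ax": 0, "ay": 0, "az": 0},
  ],
)

```text
t: 7.4
eef_pos: [0.5173, 0.2211, 0.1313]
ee_rot: [[0.247, -0.969, 0.008], [-0.969, -0.247, 0.006], [-0.004, -0.01, -1.0]]
wrist_force: [-3.0, -0.5, 4.7]
opening: 0.0004
```

Emit:
apply_moves(
  motion=[
    {"x": 0, "y": 0, "z": -0.015, "ax": 0, "ay": 0, "az": 0},
    {"x": 0, "y": 0, "z": -0.01, "ax": 0, "ay": 0, "az": 0},
  ],
)

```text
t: 7.65
eef_pos: [0.5174, 0.2213, 0.1309]
ee_rot: [[0.247, -0.969, 0.009], [-0.969, -0.247, 0.005], [-0.002, -0.01, -1.0]]
wrist_force: [-7.3, -4.3, 19.6]
opening: 0.0006
```

The force rose from 4.7 to 19.6 N with almost no further travel, so the button is on its end stop. Lifting off.

Emit:
apply_moves(
  motion=[
    {"x": 0, "y": 0, "z": 0.08, "ax": 0, "ay": 0, "az": 0},
    {"x": 0, "y": 0, "z": 0.3, "ax": 0, "ay": 0, "az": 0},
    {"x": 0, "y": 0, "z": 0.4, "ax": 0, "ay": 0, "az": 0},
    {"x": 0, "y": 0, "z": 0.4, "ax": 0, "ay": 0, "az": 0},
    {"x": 0, "y": 0, "z": 0, "ax": 0, "ay": 0, "az": 0},
    {"x": 0, "y": 0, "z": 0, "ax": 0, "ay": 0, "az": 0},
  ],
)

```text
t: 8.4
eef_pos: [0.5168, 0.221, 0.2756]
ee_rot: [[0.247, -0.969, 0.009], [-0.969, -0.247, 0.005], [-0.003, -0.01, -1.0]]
wrist_force: [0.5, -1.0, -0.7]
opening: 0.0003
```

```bash
python3 - <<'E'
from h import *
o=env.get_obs();print(o['t'],o['eef_pos'],o['wrist_force'])
L=[]
for n in('scene','side'):
    c=env.get_image(n)[:,:,::-1]; c=c[120:300,60:380] if n=='scene' else c[130:350,140:440]
    L.append(cv2.resize(c,(395,290),interpolation=cv2.INTER_CUBIC))
cv2.imwrite('pics/end.png',np.hstack(L))
E
```

```text
8.4 [0.51684723 0.22098626 0.27564072] [ 0.47034705 -1.02089787 -0.74767985]
```

View pics/end.png

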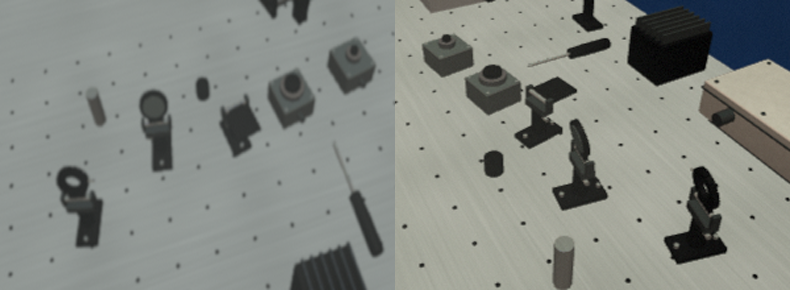

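The block is flat, the button is up, the mirror and iris are standing, the loose things are in place and the arm is clear. Handing in.

```bash
python3 -c "
from cell import env
print(env.close_job())"
```

```text
the job is handed in; nothing more can be done
None
```

I tipped the beam block over with the shut fingertips, then pressed the big button to its end stop, released it, and handed the job in at 8.4 s. No verdict was reported.

- **Block:** I saw no more than about 1 N at the wrist between pushing steps. The pictures show it lying flat on the far side of its mount.
- **Big button:** pushed about 6 mm down. The force rose from 4.7 to 19.6 N with almost no further travel, so it was on its stop and under the 30 N limit. The last picture shows it up again.
- **Everything else:** the mirror and iris are standing, the small button is up, and the post, tube and screwdriver look unmoved. The arm was clear at about 14 cm above the button, with wrist force near zero. I judged these by eye, since joint values cannot be read directly.
- **Disagreements:** the two cameras put the button top 5 mm lower than its stated 67 mm, so I used the stated height; contact matched it. My first move call was refused because I left out some row values, and nothing moved.

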